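Refit the radio's knob and hold it pressed

ROBOT

A 6-joint arm with a two-finger parallel gripper is mounted at the origin on the work surface. World frame = base frame: x ahead of the robot, y to its left, z up, the work surface at z = 0. Lengths are in mm, angles in rad, forces in N, time in s.
With the tool pointing down it reaches from about 350 to 925 mm from the base axis. Payload 6.4 kg.
Tool frame: the origin (TCP) lies at the very end of the fingers, on their centre line; the grasp point (between the pads) lies env.pinch_z behind it (env.pinch_z is the distance from the TCP to the grasp point, in mm); y points along the fingers, x is the direction in which the jaws open and shut, and the axes are right-handed (so a half turn about y gives the same grasp; the last joint's range is limited). The gripper opens to 94 mm and grips with 3 to 60 N. Pads are 16 mm wide; open, the fingers measure 119 mm over their backs; the gripper's body (75 mm by 177 mm) begins 78 mm behind the grasp point.
Start: joints at [-1.515, 0.245, 1.558, -0, 1.339, -0.174], TCP at [148.063, -632.923, 205.455] pointing down, gripper open.
Joint ranges: [-3.13, 3.13], [-1.02, 2.26], [0.13, 2.54], [-0.95, 4.09], [0.21, 2.88], [-2.74, 2.74]. Speed limits (rad/s): [2.57, 2.57, 3.14, 3.14, 3.14, 3.14].

INTERFACE

Orientations are given as a unit quaternion [w, x, y, z].
In Python, from cell import monitor, imaging, ticket, spotter, env gives the robot as it stands.
- The arm moves only by the tool jog_arm, never from a script. Its argument "rows" is a list of rows, each a list of 7 numbers: the shift along the tool's x, y, z in mm, then the turn, a rotation vector about the tool's x, y, z in degrees, then the opening, from 0 (shut) to 1 (fully open). In form: [[tx, ty, tz, rx, ry, rz, gripper], ...]. A call has 1 to 12 rows; each row is the pose to reach, as a shift and turn from the pose commanded when the call began, along the tool's axes at that moment; what a row does not reach only later rows make up. A row lasts 1/8 s, in which the tool goes at most 62.5 mm and 10.7 degrees, less where a joint would pass 70% of its speed; a pose out of reach is approached as far as the arm can. A call with a gripper value outside its range is refused whole. The fingers move at their own pace and stop on an object; "force" is the grip in N (left out, the last holds). Time passes only in rows, so rows that repeat a pose let the fingers close. It gives the time, the measured TCP pose, the force and the opening at its end, in the units of the state.
- monitor.sense(): the state, without advancing time (a new reading comes with each control period).
- imaging.read_camera(name): name is "scene" or "top"; returns the picture (420x560x3 uint8, red, green, blue); there is no depth.
- imaging.camera_params(name): a dict with "fx", "fy", "cx", "cy" (pixels), "rvec" (rotation vector, rad) and "tvec" (3), from world to camera coordinates, as OpenCV has them. Camera axes: x right, y down, z forward; pixel columns grow to the right and rows downward; lengths in mm; the calibration is good to about 2 mm. A picture is of the moment at which its call begins. camera_params takes no time and is no camera call.
- ticket.sign_off(): hands the job in, once; it reports no verdict.
Trained networks look in the newest picture that a camera, given by its name, has taken for a name from the list of things; names that differ only in an ending like _2 or _b are one class to them, and where a whole thing is asked for, a point or a joint stands for the part that bears it (a point fixed in the world has none). Each returns a list of dicts, best first, with "score" (0 to 1); they miss things now and then, are a little off and sometimes report something else, mostly with a low value. They report only what shows in the picture. A call takes as long as a camera call. They do not tell look-alikes from the thing itself.
- spotter.spot_in(camera, label): "box" ([centre column, centre row, width, height] in pixels, round what is visible of it).
The state is a dict: "time_s": time; "qpos": joint angles; "dq": joint speeds; "effort": joint torques, N m; "position": TCP position; "tcp_rot": TCP orientation; "ft_force": force on the tool from outside, world axes, zero at the start; "moment": the same for the moment, N m; "opening": finger opening in mm.
Only numpy, scipy, OpenCV 4.12 (cv2) and the standard library are available. Lean on these libraries where they do the work, as an engineer would, in place of code of your own. Each camera call takes 0.05 s, during which the arm holds its last target.

TASK

The orange knob has come off the table radio: pick it up, turn it so that the flat in its hole matches the flat of the brass D-shaft on top of the radio, and push it fully home on the shaft. Then keep the knob pressed right down against the shaft's spring, as for putting the radio into pairing mode, and finish like that, with the gripper still on the knob and holding it down. Leave the other things on the table where they are.

Things in the scene. Friction and masses are not known exactly. Their poses are not given: they have to be found in the camera images.
- knob_center (a point): loose orange knob, 45 g, standing upright on the table, its hole underneath: 36 mm tall, round, 40 mm across, with two parallel upright flat sides 26 mm apart (grip it on these). The point is its centre, 18 mm above its underside; z up along its axis, x to the white pointer line (on the top and down the round side), y across the two flat sides
- knob_hole (a point): middle of the mouth of the knob's hole, in its underside; axes as knob_center. The hole is 13 mm deep and D-shaped: 13.6 mm across, its flat on the pointer side, 2.3 mm from the axis. It slips over the shaft with 0.8 mm play all round and has no catch
- shaft_tip (a point): centre of the top end of the bare upright brass D-shaft, in a black 75 mm square on the radio's top: 12 mm thick, flat 1.5 mm from the axis, tip 26 mm above the radio's top (116 mm above the table) unpressed. z up, x the way the flat faces. The knob fits when its pointer points that way too (about 7 degrees of play); fully home, the knob's centre is 5 mm above this point
- shaft (a joint): how far the shaft is pressed down into the radio, m: 0 at rest, 0.008 at its stop. A spring pushes it back up, 2 N at rest and about 7 N at the stop; counts as pressed beyond 0.005
- collar (a joint): turn of the shaft and the dark collar round its foot (32 mm across, 2 mm high, with a white line that points the way the flat faces) about z, rad; 0: the flat faces the radio's +x. It stays where it is, and turns only stiffly (0.06 N m, from -0.9 to 0.9); it need not be turned
- radio: white table radio, fixed to the table, 130 (x) by 240 (y) by 90 mm high; origin at the middle of its underside. Shaft at x -12, y -60 mm in its frame; on its top also three low buttons, a grey dial 48 mm across and 12 mm high at y +75 mm and a folded steel aerial along the edge at x +55 mm, up to 98 mm above the table
- tape: clear tape roll lying flat, 68 mm across, 19 mm high; origin at the middle of its underside. Leave alone
- eraser: white eraser with a blue sleeve, 26 by 55 by 14 mm; origin at the middle of its underside. Leave alone
- bowl: white ceramic bowl, 150 mm across, 60 mm high; origin at the middle of its underside. Leave alone
- stapler: green stapler, 130 mm long (x), 36 mm wide, about 55 mm high; origin at the middle of its underside. Leave alone
Things that resemble listed ones, but are neither listed nor needed, are in the scene too. Leave any black or green look-alike of the part that bears knob_center alone.

How it is judged (in metres and radians):
At the end, for the whole second after the job is handed in: Through the last second the knob is on the shaft within 2 mm of fully home (centre under 7 mm above the tip, within 2.5 mm of the axis, tilt under 7 deg, turned to match within 23 deg), the shaft is pressed down more than 5 mm, and the fingers touch the knob with over 1 N (z of knob_center in the frame of shaft_tip below 0.007 m and horizontal distance between knob_center and shaft_tip below 0.0025 m and angle between knob_center's own z axis and vertical below 0.12 rad and angle between the x axis of knob_center and the x axis of shaft_tip, either way round below 0.4 rad and value of joint shaft above 0.005 m and contact force between knob and the fingers above 1 N); the arm keeps its last pose, push and grip.
It fails at once if the clear tape roll is moved more than 30 mm (distance of tape from where it was at the start of the episode above 0.03 m).
It fails at once if the eraser is moved more than 30 mm (distance of eraser from where it was at the start of the episode above 0.03 m).
It fails at once if the bowl is moved more than 30 mm (distance of bowl from where it was at the start of the episode above 0.03 m).
It fails at once if the stapler is moved more than 30 mm (distance of stapler from where it was at the start of the episode above 0.03 m).
It also fails if it takes over 45 s, if anything falls off the work surface, if the arm or the gripper's body presses on something with over 40 N, if the wrist force passes 120 N, or if a joint passes its speed limit or range.

## Working session

There is one attempt and no reset: what is moved stays moved. The work goes in short steps, Python scripts to look and compute and a tool call to move; the robot and the scene stay as the last step left them, time stands still between calls to the robot, and variables do not carry over. Pictures are saved under pics/ and viewed, and the job is handed in when it is done.

Besides the shell and the picture viewer there is one more tool, called by a JSON object that holds its "api" and its "payload", one argument or row to a line. jog_arm: Moves the arm, as the interface text tells. Its arguments: {"type":"object","properties":{"rows":{"type":"array"},"force":{"type":"number"}},"required":["rows"]}

```bash
ls; mkdir -p pics; cat > h.py <<'E'
import numpy as np,cv2
from cell import monitor, imaging, ticket, spotter, env
def cam(n):
    p=imaging.camera_params(n); K=np.array([[p['fx'],0,p['cx']],[0,p['fy'],p['cy']],[0,0,1.]])
    R,_=cv2.Rodrigues(np.array(p['rvec'],float)); return K,R,np.array(p['tvec'],float).ravel()
def at_z(n,uv,z):
    K,R,t=cam(n); d=R.T@np.linalg.inv(K)@np.array([uv[0],uv[1],1.]); c=-R.T@t
    return c+d*(z-c[2])/d[2]
def proj(n,P):
    K,R,t=cam(n); q=(K@(R@np.array(P,float).T.reshape(3,-1)+t[:,None])); return (q[:2]/q[2]).T
def snap(n,f):
    im=imaging.read_camera(n); cv2.imwrite(f,np.ascontiguousarray(im[:,:,::-1])); return im
def crop(im,u,v,w,f,s=6):
    c=im[max(0,v-w):v+w,max(0,u-w):u+w,::-1]; cv2.imwrite(f,cv2.resize(np.ascontiguousarray(c),None,fx=s,fy=s,interpolation=cv2.INTER_CUBIC))
E
python3 - <<'E'
from h import *
for n in("scene","top"):
    snap(n,f"pics/{n}0.png"); K,R,t=cam(n); print(n,K[0,0],-R.T@t)
print(monitor.sense(),env.pinch_z)
E
```

```text
pics
scene 404.2264512833932 [1195.94732123 -280.97992495  718.0238402 ]
top 423.7537840674226 [ 227.23859114  -15.30832591 1359.29000249]
{'time_s': 0.1, 'qpos': array([-1.51507613e+00,  2.45742993e-01,  1.55885524e+00, -7.66167976e-06,
        1.33872873e+00, -1.74138487e-01]), 'dq': array([-0.00040697, -0.00235647, -0.00453396, -0.00042729,  0.00070303,
       -0.00040855]), 'effort': array([-9.75012663e-04, -4.16912305e+01, -3.15526021e+01,  6.86057797e-02,
        3.09589645e-02, -5.19023229e-05]), 'position': array([ 148.04500121, -632.36600523,  204.47618286]), 'tcp_rot': array([ 0.5544966 , -0.55358315,  0.43977167, -0.43895341]), 'ft_force': array([-0.8486616 , -0.01347589,  0.12118748]), 'moment': array([0.00761957, 0.02415445, 0.08104895]), 'opening': 93.80940108848807} 18.8
```

View pics/scene0.png

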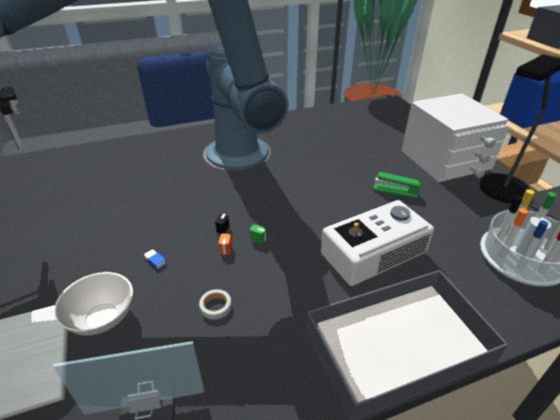

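View pics/top0.png

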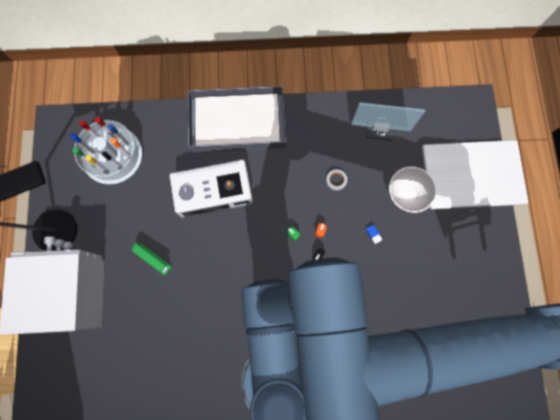

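The orange knob is at scene (225,244) and top (320,229). Its look-alikes are black at scene (222,223) and green at scene (258,234). Only the orange one fits, so I'll enlarge it and the shaft.

```bash
python3 - <<'E'
from h import *
a=cv2.imread("pics/scene0.png")[:,:,::-1];b=cv2.imread("pics/top0.png")[:,:,::-1]
def c(im,u,v,w): 
    return cv2.resize(np.ascontiguousarray(im[v-w:v+w,u-w:u+w,::-1]),(390,290*390//390 if 0 else 390),interpolation=cv2.INTER_CUBIC)
cv2.imwrite("pics/k.png",np.hstack([c(a,230,238,24),c(b,318,236,24)]))
cv2.imwrite("pics/s.png",np.hstack([c(a,357,232,22),c(b,231,186,20)]))
for n,k,s in(("scene",(225,244),(355,225)),("top",(320,229),(230,185))):
    print(n,at_z(n,k,18),at_z(n,s,116))
for n in("scene","top"):
  for l in("knob_center","radio","shaft"): print(n,l,spotter.spot_in(n,l))
E
```

```text
scene [ 457.30294464 -154.37562848   18.        ] [602.81033881 120.70197631 116.        ]
top [ 455.47986284 -156.69439781   18.        ] [588.29198422 117.59629568 116.        ]
scene knob_center [{'box': [224.3, 225.2, 12.8, 21.0], 'score': 0.81}, {'box': [256.9, 233.0, 14.4, 19.6], 'score': 0.69}, {'box': [227.9, 243.6, 15.7, 19.3], 'score': 0.53}]
scene radio [{'box': [376.6, 241.9, 113.0, 85.8], 'score': 0.73}]
scene shaft []
top knob_center [{'box': [320.0, 232.2, 8.8, 12.5], 'score': 0.64}, {'box': [320.4, 254.7, 13.4, 8.3], 'score': 0.4}]
top radio [{'box': [210.8, 188.3, 80.3, 57.4], 'score': 0.75}]
top shaft []
```

View pics/k.png

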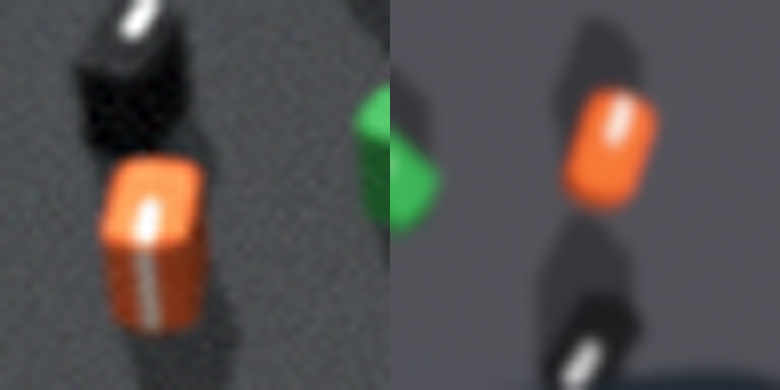

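View pics/s.png

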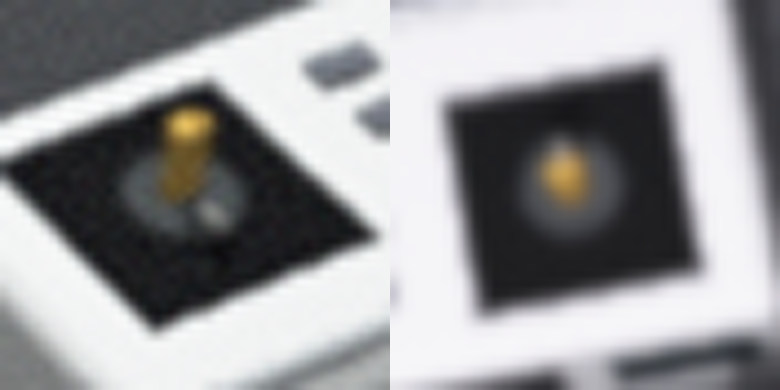

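```bash
cat > fit.py <<'E'
from h import *
from scipy.optimize import minimize
S=8
def hull_cov(n,P,box):
    u0,v0,w,h=box; p=(proj(n,P)+0.5-np.array([u0,v0]))*S
    m=np.zeros((h*S,w*S),np.float32); hl=cv2.convexHull(p.astype(np.float32))
    cv2.fillConvexPoly(m,np.round((hl-0.5)*16).astype(np.int32),1.0,shift=4)
    m=cv2.GaussianBlur(m,(0,0),0.5*S)
    return cv2.resize(m,(w,h),interpolation=cv2.INTER_AREA)
a=np.linspace(0,2*np.pi,73)
kx=20*np.cos(a);ky=np.clip(20*np.sin(a),-13,13)
def knobpts(x,y,th,z0=0,h=36):
    c,s=np.cos(th),np.sin(th); X=x+c*kx-s*ky;Y=y+s*kx+c*ky
    return np.vstack([np.c_[X,Y,0*X+z0],np.c_[X,Y,0*X+z0+h]])
def cyl(x,y,r,z0,z1):
    X=x+r*np.cos(a);Y=y+r*np.sin(a); return np.vstack([np.c_[X,Y,0*X+z0],np.c_[X,Y,0*X+z1]])
def sq(x,y,th,h=37.5,z=90):
    q=np.array([[-h,-h],[h,-h],[h,h],[-h,h]]);c,s=np.cos(th),np.sin(th)
    return np.c_[x+c*q[:,0]-s*q[:,1],y+s*q[:,0]+c*q[:,1],[z]*4]
def fit(n,target,box,f,x0,steps):
    def cost(p): return float(((hull_cov(n,f(*p),box)-target)**2).sum())
    best=None
    for k in range(3):
        x0=np.array(x0,float) if best is None else best.x
        sim=np.vstack([x0]+[x0+np.eye(len(x0))[i]*steps[i] for i in range(len(x0))])
        best=minimize(cost,x0,method="Nelder-Mead",options=dict(initial_simplex=sim,xatol=1e-3,fatol=1e-4,maxiter=400))
    return best.x,best.fun
E
python3 - <<'E'
from fit import *
for n,(u,v) in (("scene",(226,243)),("top",(320,230))):
    im=cv2.imread(f"pics/{n}0.png").astype(float); box=(u-14,v-15,28,30); c=im[v-15:v+15,u-14:u+14]
    sat=c[:,:,2]-c[:,:,0]  # R-B
    m=np.clip((sat-5)/(60),0,1)
    br=(c.min(2)>110)  # white line pixels
    lab=m.astype(np.float32).copy()
    lab=np.maximum(lab,cv2.morphologyEx(lab,cv2.MORPH_CLOSE,np.ones((5,5))))
    for th in (-0.2,-.8,.4): print(n,fit(n,lab,box,lambda x,y,t:knobpts(x,y,t),(456,-156,th),(5,5,.3)))
    # shaft
    u,v=(357,230) if n=="scene" else (231,186); r=18; box=(u-r,v-r,2*r,2*r); c=im[v-r:v+r,u-r:u+r]
    m=np.clip((c[:,:,2]-c[:,:,0]-15)/50,0,1).astype(np.float32)
    print(n,"shaft",fit(n,m,box,lambda x,y:cyl(x,y,6,92,116),(592,118),(5,5)))
    r=26; box=(u-r,v-r,2*r,2*r); c=im[v-r:v+r,u-r:u+r]
    # black square: flood
    m=np.clip((150-c.max(2))/80,0,1); hard=(m>.3).astype(np.uint8)
    nl,l,st,_=cv2.connectedComponentsWithStats(hard); i=l[r+6,r-6] or l[r+8,r]
    t=cv2.dilate((l==i).astype(np.uint8),np.ones((3,3)));m=m*t
    hull=cv2.convexHull(np.argwhere(l==i)[:,::-1].astype(np.int32)); f=np.zeros_like(m,np.uint8); cv2.fillConvexPoly(f,hull,1); f=cv2.erode(f,np.ones((3,3))); m=np.maximum(m,f).astype(np.float32)
    print(n,"sq",st[i],fit(n,m,box,lambda x,y,t,h:sq(x,y,t,h),(592,118,.15,35),(5,5,.1,3)))
E
```

```text
scene (array([ 4.54333402e+02, -1.54579771e+02, -4.21711785e-01]), np.float64(6.367073059082031))
scene (array([ 4.54230565e+02, -1.54537907e+02, -4.20155575e-01]), np.float64(6.427699089050293))
scene (array([ 4.54379389e+02, -1.54576758e+02, -4.24308288e-01]), np.float64(6.403081893920898))
scene shaft (array([596.48172092, 127.0608263 ]), np.float64(4.858465194702148))
scene sq [  4  15  42  28 617] (array([5.99864983e+02, 1.25961535e+02, 1.47453362e-01, 3.54002479e+01]), np.float64(5.423845291137695))
top (array([ 4.52113578e+02, -1.57981551e+02, -2.47587887e-01]), np.float64(14.743932723999023))Traceback (most recent call last):
  File "<stdin>", line 9, in <module>
  File "fit.py", line 26, in fit
    best=minimize(cost,x0,method="Nelder-Mead",options=dict(initial_simplex=sim,xatol=1e-3,fatol=1e-4,maxiter=400))
    res = _minimize_neldermead(fun, x0, args, callback, bounds=bounds,
                               **options)
    fxcc = func(xcc)
    fx = function(np.copy(x), *(wrapper_args + args))
  File "fit.py", line 21, in cost
    def cost(p): return float(((hull_cov(n,f(*p),box)-target)**2).sum())
                                ~~~~~~~~^^^^^^^^^^^^^
  File "fit.py", line 5, in hull_cov
    u0,v0,w,h=box; p=(proj(n,P)+0.5-np.array([u0,v0]))*S
                      ~~~~^^^^^
  File "h.py", line 10, in proj
    K,R,t=cam(n); q=(K@(R@np.array(P,float).T.reshape(3,-1)+t[:,None])); return (q[:2]/q[2]).T
          ~~~^^^
  File "h.py", line 4, in cam
    p=imaging.camera_params(n); K=np.array([[p['fx'],0,p['cx']],[0,p['fy'],p['cy']],[0,0,1.]])
ValueError: time passes only in moves, steps and waits
```

```bash
python3 - <<'E'
s=open('h.py').read()
s=s.replace("def cam(n):\n","import functools,json,os\n@functools.lru_cache(None)\ndef cam(n):\n")
open('h.py','w').write(s)
E
cat > m.py <<'E'
from fit import *
import sys
suf=sys.argv[1] if len(sys.argv)>1 else "0"
for n,(u,v) in (("scene",(226,243)),("top",(320,230))):
    im=cv2.imread(f"pics/{n}{suf}.png").astype(float); box=(u-14,v-15,28,30); c=im[v-15:v+15,u-14:u+14]
    m=np.clip((c[:,:,2]-c[:,:,0]-15)/60,0,1).astype(np.float32)
    g=c[:,:,1]-np.maximum(c[:,:,2],0)
    m[g>-10]*= (c.min(2)>90)[g>-10]
    lab=np.maximum(m,cv2.morphologyEx(m,cv2.MORPH_CLOSE,np.ones((5,5))))
    for th in (-.4,.3): print(n,fit(n,lab,box,lambda x,y,t:knobpts(x,y,t),(456,-156,th),(5,5,.3)))
    u,v=(357,230) if n=="scene" else (231,186); r=18; box=(u-r,v-r,2*r,2*r); c=im[v-r:v+r,u-r:u+r]
    m=np.clip((c[:,:,2]-c[:,:,0]-15)/50,0,1).astype(np.float32)
    print(n,"shaft",fit(n,m,box,lambda x,y:cyl(x,y,6,92,116),(592,118),(5,5)))
    print(np.round(m[r-12:r+8,r-10:r+6],1) if n=="top" else "")
    r=26; box=(u-r,v-r,2*r,2*r); c=im[v-r:v+r,u-r:u+r]
    m=np.clip((150-c.max(2))/80,0,1); hard=(m>.3).astype(np.uint8)
    nl,l,st,_=cv2.connectedComponentsWithStats(hard); i=l[r+6,r-6] or l[r+8,r]
    t=cv2.dilate((l==i).astype(np.uint8),np.ones((3,3)));m=m*t
    hull=cv2.convexHull(np.argwhere(l==i)[:,::-1].astype(np.int32)); f=np.zeros_like(m,np.uint8); cv2.fillConvexPoly(f,hull,1); f=cv2.erode(f,np.ones((3,3))); m=np.maximum(m,f).astype(np.float32)
    print(n,"sq",st[i],fit(n,m,box,lambda x,y,t,h:sq(x,y,t,h),(592,118,.15,35),(5,5,.1,3)))
E
python3 m.py
```

```text
scene (array([ 4.54247029e+02, -1.54598750e+02, -3.98239020e-01]), np.float64(3.9640250205993652))
scene (array([ 4.54029331e+02, -1.54503457e+02, -3.96670358e-01]), np.float64(3.9642386436462402))
scene shaft (array([596.48172092, 127.0608263 ]), np.float64(4.858465194702148))

scene sq [  4  15  42  28 617] (array([5.99864983e+02, 1.25961535e+02, 1.47453362e-01, 3.54002479e+01]), np.float64(5.423845291137695))
top (array([ 4.52169345e+02, -1.58020412e+02, -2.97959118e-01]), np.float64(10.497058868408203))
top (array([ 4.52159072e+02, -1.57943011e+02, -2.98256817e-01]), np.float64(10.508363723754883))
top shaft (array([595.92718512, 122.93904342]), np.float64(1.0257998704910278))
[[0.  0.  0.  0.  0.  0.  0.  0.  0.  0.  0.  0.  0.  0.  0.  0. ]
 [0.  0.  0.  0.  0.  0.  0.  0.  0.  0.  0.  0.  0.  0.  0.  0. ]
 [0.  0.  0.  0.  0.  0.  0.  0.  0.  0.  0.  0.  0.  0.  0.  0. ]
 [0.  0.  0.  0.  0.  0.  0.  0.  0.  0.  0.  0.  0.  0.  0.  0. ]
 [0.  0.  0.  0.  0.  0.  0.  0.  0.  0.  0.  0.  0.  0.  0.  0. ]
 [0.  0.  0.  0.  0.  0.  0.  0.  0.  0.  0.  0.  0.  0.  0.  0. ]
 [0.  0.
[... 365 characters left out ...]
1.  0.2 0.  0.  0.  0.  0. ]
 [0.  0.  0.  0.  0.  0.  0.  0.6 0.8 0.6 0.  0.  0.  0.  0.  0. ]
 [0.  0.  0.  0.  0.  0.  0.  0.  0.1 0.  0.  0.  0.  0.  0.  0. ]
 [0.  0.  0.  0.  0.  0.  0.  0.  0.  0.  0.  0.  0.  0.  0.  0. ]
 [0.  0.  0.  0.  0.  0.  0.  0.  0.  0.  0.  0.  0.  0.  0.  0. ]
 [0.  0.  0.  0.  0.  0.  0.  0.  0.  0.  0.  0.  0.  0.  0.  0. ]
 [0.  0.  0.  0.  0.  0.  0.  0.  0.  0.  0.  0.  0.  0.  0.  0. ]
 [0.  0.  0.  0.  0.  0.  0.  0.  0.  0.  0.  0.  0.  0.  0.  0. ]
 [0.  0.  0.  0.  0.  0.  0.  0.  0.  0.  0.  0.  0.  0.  0.  0. ]]
top sq [ 12  13  26  25 472] (array([5.96745800e+02, 1.22899696e+02, 1.42193018e-01, 3.42921492e+01]), np.float64(2.6991782188415527))
```

```bash
python3 - <<'E'
from h import *
for n,(u0,v0,u1,v1),c in(("scene",(354,229,364,239),(596.5,127.06)),("top",(225,177,233,186),(595.9,122.9))):
    im=cv2.imread(f"pics/{n}0.png").astype(int)
    print(im[v0:v1,u0:u1].min(2)); 
    w=np.clip(im[v0:v1,u0:u1].min(2)-95,0,None); vv,uu=np.mgrid[v0:v1,u0:u1]
    p=((w*uu).sum()/w.sum(),(w*vv).sum()/w.sum()); P=at_z(n,p,92)
    d=P[:2]-c; print(n,p,P,np.linalg.norm(d),np.degrees(np.arctan2(d[1],d[0])))
    for ang in(-30,-20,-10,0,10,20,30): print(ang,proj(n,[c[0]+12*np.cos(np.radians(ang)),c[1]+12*np.sin(np.radians(ang)),92]))
E
```

```text
[[ 50  38  47  54  71  76  64  45  30  22]
 [ 44  39  40  55  72  73  78  62  41  30]
 [ 41  42  50  57  77  83  80  67  50  32]
 [ 50  55  48  75  94  84  79  73  54  32]
 [ 74  61  61  91 120 114  85  68  53  33]
 [ 78  72  58  77 113 120  99  65  43  28]
 [ 76  68  51  55  76  87  81  50  27  22]
 [ 52  53  46  42  43  47  44  31  29  26]
 [ 35  34  25  31  25  20  19  17  27  30]
 [ 24  21  21  20  18  11  17  24  24  26]]
scene (np.float64(358.57142857142856), np.float64(233.5164835164835)) [608.73455455 129.94391074  92.        ] 12.569855460021502 13.263557009124703
-30 [[354.78553739 233.91379822]]
-20 [[355.6969129  233.96279361]]
-10 [[356.58430421 233.90569633]]
0 [[357.41997451 233.74435189]]
10 [[358.17790336 233.48394992]]
20 [[358.83465443 233.13283065]]
30 [[359.37013693 232.70217833]]
[[ 30  28  27  24  23  24  27  29]
 [ 29  29  27  27  25  26  28  30]
 [ 31  34  43  49  42  35  38  36]
 [ 37  49  72  88  74  57  55  51]
 [ 49  68  93 113  94  73  75  67]
 [ 63  79  95 109  95  79  84  81]
 [ 74  84  89  93  85  77  83  86]
 [ 77  85  83  80  73  69  78  87]
 [ 75  85  79  72  67  68  79  87]]
top (np.float64(228.0), np.float64(181.4375)) [607.06250891 126.06599803  92.        ] 11.602807794451229 15.834811565302582
-30 [[230.95661245 181.53172884]]
-20 [[230.33892917 181.28817883]]
-10 [[229.68414737 181.15254357]]
0 [[229.01205713 181.12889955]]
10 [[228.342964   181.21795815]]
20 [[227.69708592 181.41704483]]
30 [[227.0939524  181.72017663]]
```

```bash
cat >> h.py <<'E'
from scipy.spatial.transform import Rotation as Ro
def pose():
    s=monitor.sense(); q=s['tcp_rot']; return s,np.array(s['position']),Ro.from_quat([q[1],q[2],q[3],q[0]])
def plan(target,xang):
    "tool x direction (deg, mod 180) pointing down; delta in tool axes"
    s,p,R=pose(); 
    best=None
    for k in(0,180):
        t=np.radians(xang+k); x=np.array([np.cos(t),np.sin(t),0]);z=np.array([0,0,-1.]);y=np.cross(z,x)
        T=Ro.from_matrix(np.c_[x,y,z]); rv=(R.inv()*T).as_rotvec(degrees=True)
        print(k,"shift",np.round(R.inv().apply(np.array(target)-p),2),"rot",np.round(rv,2))
E
python3 - <<'E'
from h import *
s,p,R=pose(); print(np.round(R.as_matrix(),3),s['qpos'])
plan((453.3,-156.3,90),71); 
E
```

```text
[[ 0.228 -0.     0.974]
 [-0.974  0.     0.228]
 [-0.    -1.     0.   ]] [-1.51508382e+00  2.45228624e-01  1.55796461e+00  7.48393917e-06
  1.33868373e+00 -1.74068542e-01]
0 shift [-394.46  115.42  405.74] rot [ -31.46 -109.06 -109.07]
180 shift [-394.46  115.42  405.74] rot [-87.41  25.22  25.19]
```

```bash
sed -i 's/z=np.array(\[0,0,-1.\]);y=np.cross(z,x)/y=np.array([0,0,-1.]);z=np.cross(x,y)/' h.py
python3 - <<'E'
from h import *
plan((453.3,-156.3,90),71); 
plan((596.2,125,190),105)
E
```

```text
0 shift [-394.46  115.42  405.74] rot [-2.0000e-02 -1.4783e+02 -0.0000e+00]
180 shift [-394.46  115.42  405.74] rot [ 0.000e+00  3.217e+01 -2.000e-02]
0 shift [-635.85   15.5   608.96] rot [ 2.0000e-02  1.7817e+02 -1.0000e-02]
180 shift [-635.85   15.5   608.96] rot [-0.   -1.83 -0.02]
```

{"api": "jog_arm", "payload": {
  "rows": [
    [-40, 0, 40, 0, 3, 0, 0.55],
    [-80, 0, 80, 0, 6, 0, 0.55],
    [-120, 0, 120, 0, 10, 0, 0.55],
    [-160, 5, 160, 0, 13, 0, 0.55],
    [-200, 10, 200, 0, 16, 0, 0.55],
    [-240, 20, 245, 0, 20, 0, 0.55],
    [-280, 30, 290, 0, 23, 0, 0.55],
    [-320, 40, 330, 0, 26, 0, 0.55],
    [-360, 50, 370, 0, 29, 0, 0.55],
    [-394.5, 60, 405.7, 0, 32.2, 0, 0.55],
    [-394.5, 60, 405.7, 0, 32.2, 0, 0.55],
    [-394.5, 60, 405.7, 0, 32.2, 0, 0.55]
  ]
}}

```text
time_s: 1.9
position: [453.2, -156.7, 145.7]
tcp_rot: [-0.411, 0.411, -0.576, 0.576]
ft_force: [0.6, 0.5, 0.6]
opening: 51.5
```

```bash
python3 - <<'E'
from h import *
s,p,R=pose(); print(s['time_s'],p,s['opening'],s['qpos'],s['ft_force'])
plan((453.3,-156.3,8),71)
snap("scene","pics/scene1.png");snap("top","pics/top1.png")
a=cv2.imread("pics/scene1.png");print(proj("scene",[p,[453.3,-156.3,8]]),proj("top",[p]))
cv2.imwrite("pics/c1.png",cv2.resize(a[170:290,160:300],None,fx=5,fy=5,interpolation=cv2.INTER_CUBIC))
E
```

```text
1.9 [ 453.23083051 -156.72770341  145.69284811] 51.48444006195594 [-5.69743985e-01 -9.84887017e-02  2.03559737e+00 -3.46839493e-04
  1.20410255e+00  1.33281239e+00] [0.60543958 0.54116935 0.59680574]
0 shift [-4.8000e-01  1.3769e+02 -1.1000e-01] rot [-4.0e-02  1.8e+02 -3.0e-02]
180 shift [-4.8000e-01  1.3769e+02 -1.1000e-01] rot [-0.02 -0.    0.02]
[[218.85509743 202.86938482]
 [224.19891925 246.0398144 ]] [[324.14228824 222.19147473]]
```

View pics/c1.png

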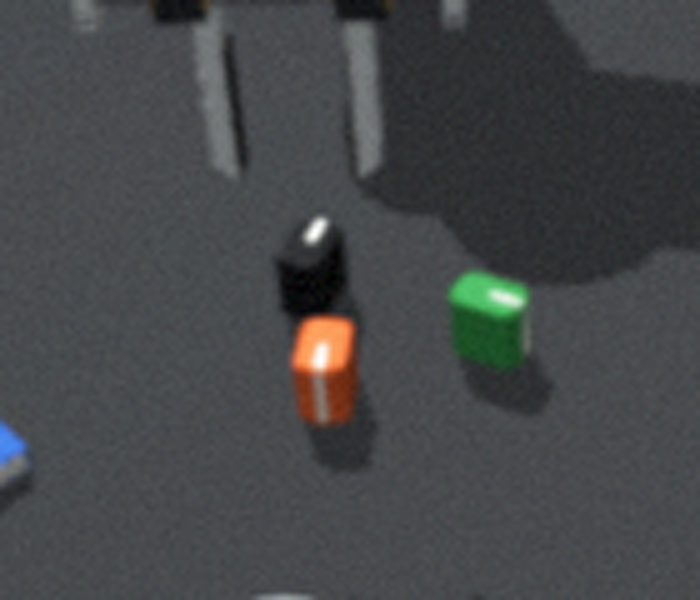

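The orange knob is in the crop at (325,370), and the fingers are centred above and behind it as projected. The black knob at (312,265) and the green one at (488,318) stay clear. Going down.

{"api": "jog_arm", "payload": {
  "rows": [
    [-0.5, 30, 0, 0, 0, 0, 0.55],
    [-0.5, 60, 0, 0, 0, 0, 0.55],
    [-0.5, 90, 0, 0, 0, 0, 0.55],
    [-0.5, 115, 0, 0, 0, 0, 0.55],
    [-0.5, 130, 0, 0, 0, 0, 0.55],
    [-0.5, 137.5, 0, 0, 0, 0, 0.55],
    [-0.5, 137.5, 0, 0, 0, 0, 0.55],
    [-0.5, 137.5, 0, 0, 0, 0, 0.2],
    [-0.5, 137.5, 0, 0, 0, 0, 0.1],
    [-0.5, 137.5, 0, 0, 0, 0, 0.1],
    [-0.5, 137.5, 0, 0, 0, 0, 0.1],
    [-0.5, 137.5, 0, 0, 0, 0, 0.1]
  ],
  "force": 40
}}

```text
time_s: 3.5
position: [453.8, -156.1, 8.4]
tcp_rot: [-0.411, 0.41, -0.576, 0.576]
ft_force: [-1.6, 0.6, 4.0]
opening: 25.8
```

```bash
python3 - <<'E'
from h import *
s,p,R=pose(); print(s['time_s'],p,s['opening'],s['ft_force'])
a=snap("scene","pics/scene2.png")
crop(a,226,225,40,"pics/c2.png",7)
E
```

```text
3.5 [ 453.75104008 -156.06689908    8.43296402] 25.84049951376372 [-1.6042809   0.56004711  4.02464917]
```

View pics/c2.png

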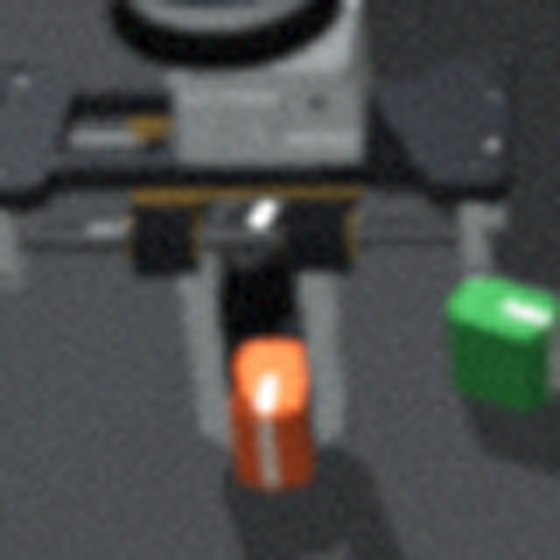

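The crop shows the knob held on its flats (opening 25.8), with its pointer toward the camera. Lifting, then on to the shaft.

```bash
python3 - <<'E'
from h import *
plan((596.2,125,160),105)
E
```

```text
0 shift [-312.12 -151.61   43.13] rot [-2.0000e-02  1.4597e+02 -4.0000e-02]
180 shift [-312.12 -151.61   43.13] rot [-3.000e-02 -3.403e+01  1.000e-02]
```

{"api": "jog_arm", "payload": {
  "rows": [
    [0, -30, 0, 0, 0, 0, 0.1],
    [0, -80, 0, 0, 0, 0, 0.1],
    [-20, -130, 3, 0, -3, 0, 0.1],
    [-60, -155, 8, 0, -8, 0, 0.1],
    [-105, -160, 15, 0, -13, 0, 0.1],
    [-150, -160, 21, 0, -18, 0, 0.1],
    [-195, -160, 27, 0, -23, 0, 0.1],
    [-240, -155, 33, 0, -28, 0, 0.1],
    [-280, -151.6, 39, 0, -32, 0, 0.1],
    [-312, -151.6, 43, 0, -34, 0, 0.1],
    [-312, -151.6, 43, 0, -34, 0, 0.1],
    [-312, -151.6, 43, 0, -34, 0, 0.1]
  ]
}}

```text
time_s: 5.05
position: [595.2, 124.5, 159.0]
tcp_rot: [-0.56, 0.561, -0.431, 0.43]
ft_force: [-0.4, -0.7, -0.5]
opening: 26.1
```

```bash
cat > m2.py <<'E'
from fit import *
import sys
suf=sys.argv[1]
s,p,R=pose(); x=R.as_matrix()[:,0]; z=R.as_matrix()[:,2]; print(s['time_s'],p,s['opening'],s['ft_force'],"tilt",R.as_matrix()[2,1])
yaw=np.arctan2(x[1],x[0]); yaw=(yaw+np.pi/2+np.pi/2)%np.pi-np.pi/2; print("knob yaw deg",np.degrees(yaw))
for n in ("scene","top"):
    im=snap(n,f"pics/{n}{suf}.png")[:,:,::-1].astype(float)
    z0=p[2]-8.4
    u,v=np.round(proj(n,[p[0],p[1],z0+18])[0]).astype(int); box=(u-16,v-18,32,36); c=im[v-18:v+18,u-16:u+16]
    crop(im[:,:,::-1],u,v+8,36,f"pics/k{n}{suf}.png",8)
    m=np.clip((c[:,:,2]-c[:,:,0]-25)/60,0,1); m*=(c[:,:,2]-c[:,:,1]>25)
    m=m.astype(np.float32); lab=np.maximum(m,cv2.morphologyEx(m,cv2.MORPH_CLOSE,np.ones((5,5))))
    print(n,"knob xy (z fixed)",fit(n,lab,box,lambda x,y:knobpts(x,y,yaw,z0),(p[0],p[1]),(3,3)))
    if n=="scene": print(n,"knob xyz",fit(n,lab,box,lambda x,y,zz:knobpts(x,y,yaw,zz),(p[0],p[1],z0),(3,3,3)))
E
python3 m2.py 3; python3 -c "
import cv2,numpy as np
cv2.imwrite('pics/j3.png',cv2.resize(np.hstack([cv2.imread('pics/kscene3.png'),cv2.imread('pics/ktop3.png')]),(800,400)))"
```

```text
5.05 [595.23328395 124.50379303 158.95357985] 26.07102585796481 [-0.36548227 -0.67173085 -0.54557356] tilt -0.9999992449896082
knob yaw deg 14.939990084718906
scene knob xy (z fixed) (array([598.24260281, 127.4979623 ]), np.float64(137.39768981933594))
scene knob xyz (array([ 283.71998561,  353.85275906, -136.28989814]), np.float64(60.4113883972168))
top knob xy (z fixed) (array([651.85828395,  42.00379303]), np.float64(0.0))[ WARN:0@2.927] global loadsave.cpp:1063 imwrite_ Unsupported depth image for selected encoder is fallbacked to CV_8U.
```

View pics/j3.png

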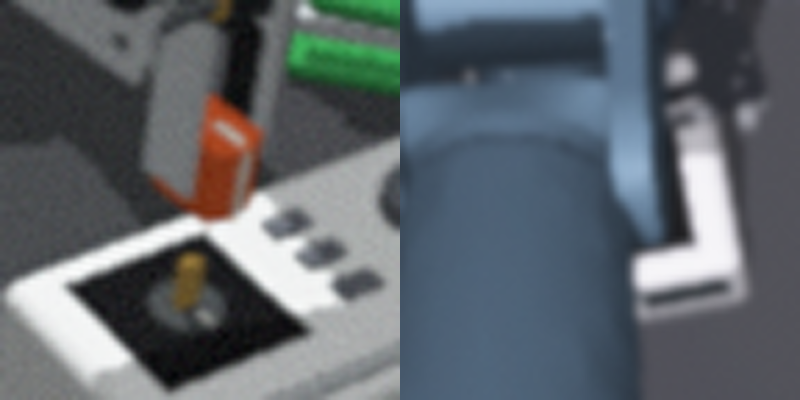

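```bash
cat > m3.py <<'E'
from fit import *
def mfit(f,p,yaw,z0,ign=None,dbg=None):
    n="scene"; im=cv2.imread(f).astype(float)
    u,v=np.round(proj(n,[p[0],p[1],z0+18])[0]).astype(int); box=(u-16,v-18,32,36); c=im[v-18:v+18,u-16:u+16]
    m=np.clip((c[:,:,2]-c[:,:,0]-20)/40,0,1); m*=(c[:,:,2]-c[:,:,1]>15)
    m=m.astype(np.float32); lab=np.maximum(m,cv2.morphologyEx(m,cv2.MORPH_CLOSE,np.ones((3,3))))
    w=np.ones_like(lab)
    if ign is not None:
        q=np.zeros(im.shape[:2],np.uint8); cv2.fillPoly(q,[np.round(np.array(ign)).astype(np.int32)],1); w=1-q[v-18:v+18,u-16:u+16].astype(np.float32)
    def cost(x): return float((w*(hull_cov(n,knobpts(x[0],x[1],yaw,z0),box)-lab)**2).sum())
    best=None; x0=np.array(p[:2],float)
    for k in range(3):
        best=minimize(cost,x0,method="Nelder-Mead",options=dict(initial_simplex=np.vstack([x0,x0+[4,0],x0+[0,4]]),xatol=1e-3,fatol=1e-4)); x0=best.x
    if dbg:
        b=im[v-36:v+36,u-36:u+36]; b=cv2.resize(b.astype(np.uint8),None,fx=8,fy=8,interpolation=cv2.INTER_CUBIC)
        h=cv2.convexHull(((proj(n,knobpts(x0[0],x0[1],yaw,z0))-[u-36,v-36]+.5)*8).astype(np.float32)); cv2.polylines(b,[np.round(h).astype(np.int32)],True,(255,255,0),1)
        if ign is not None: cv2.polylines(b,[np.round((np.array(ign)-[u-36,v-36]+.5)*8).astype(np.int32)],True,(255,0,255),1)
        cv2.imwrite(dbg,b)
    return best.x,best.fun
if __name__=="__main__":
    o=np.array([186.,185.])
    print(mfit("pics/scene2.png",(453.75,-156.07),np.radians(-19),0,[(185+195/7,150),(185+225/7,185+340/7),(185+235/7,185+390/7),(185+235/7,185+450/7),(185+195/7,185+430/7)],dbg="pics/d2.png"))
    p=(595.23,124.5); u,v=np.round(proj("scene",[p[0],p[1],158.95-8.4+18])[0]).astype(int)
    ign=np.array([(130,150),(160,0),(240,0),(240,30),(207,98),(197,196),(150,178)])/(400/72)+[u-36,v+8-36]
    print(mfit("pics/scene3.png",p,np.radians(14.94),150.55,ign,dbg="pics/d3.png"))
    cv2.imwrite("pics/d.png",cv2.resize(np.hstack([cv2.imread("pics/d2.png"),cv2.imread("pics/d3.png")]),(800,400)))
E
python3 m3.py
```

```text
(array([ 454.31234563, -155.69585681]), np.float64(7.944281578063965))
(array([595.33681282, 126.57855724]), np.float64(6.984087944030762))
```

View pics/d.png

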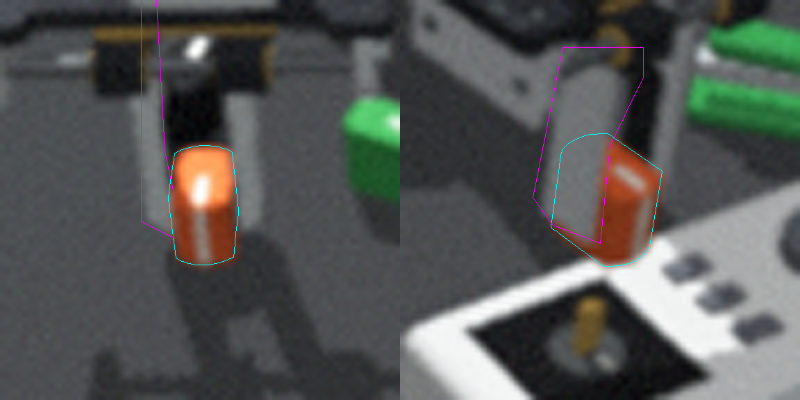

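```bash
python3 - <<'E'
from fit import *
def dsh(x,y,th,z0,z1):
    X=np.clip(6*np.cos(a),-9,1.5);Y=6*np.sin(a);c,s=np.cos(th),np.sin(th);A=x+c*X-s*Y;B=y+s*X+c*Y
    return np.vstack([np.c_[A,B,0*A+z0],np.c_[A,B,0*A+z1]])
th=np.radians(15)
ims={"scene":["0","1","2","3"],"top":["0","1"]}
for n in ims:
    im=np.mean([cv2.imread(f"pics/{n}{k}.png").astype(float) for k in ims[n]],0)
    u,v=(357,230) if n=="scene" else (231,186); r=18; box=(u-r,v-r,2*r,2*r); c=im[v-r:v+r,u-r:u+r]
    for lo,sp in((15,50),(10,40),(25,50)):
        m=np.clip((c[:,:,2]-c[:,:,0]-lo)/sp,0,1).astype(np.float32)
        for z0 in (90,92): print(n,lo,z0,fit(n,m,box,lambda x,y:dsh(x,y,th,z0,116),(596,125),(5,5)))
    x=fit(n,m,box,lambda x,y:dsh(x,y,th,90,116),(596,125),(5,5))[0]
    b=cv2.resize(c.astype(np.uint8),None,fx=11,fy=11,interpolation=cv2.INTER_CUBIC)
    for P in(dsh(*x,th,90,116)[:73],dsh(*x,th,90,116)[73:],cyl(*x,16,90,92)[73:]):
        cv2.polylines(b,[np.round((proj(n,P)-[u-r,v-r]+.5)*11).astype(np.int32)],True,(255,255,0),1)
    cv2.imwrite(f"pics/sd{n}.png",b)
cv2.imwrite("pics/sd.png",np.hstack([cv2.imread("pics/sdscene.png"),cv2.imread("pics/sdtop.png")]))
E
```

```text
scene 15 90 (array([597.22970085, 127.37259112]), np.float64(3.5329346656799316))
scene 15 92 (array([598.31142056, 126.57969141]), np.float64(2.407033920288086))
scene 10 90 (array([597.77573727, 127.06098328]), np.float64(3.6434881687164307))
scene 10 92 (array([598.55618957, 126.6135857 ]), np.float64(3.2194674015045166))
scene 25 90 (array([597.19304133, 127.33104349]), np.float64(7.72161340713501))
scene 25 92 (array([598.0519964 , 127.02564276]), np.float64(5.980213165283203))
top 15 90 (array([597.67180943, 123.54151858]), np.float64(0.49498265981674194))
top 15 92 (array([597.55501068, 123.50372195]), np.float64(0.3441426455974579))
top 10 90 (array([597.89076055, 123.61116344]), np.float64(0.4564736485481262))
top 10 92 (array([597.55781438, 123.44575701]), np.float64(0.5228607058525085))
top 25 90 (array([598.03653532, 123.5499187 ]), np.float64(1.5411241054534912))
top 25 92 (array([597.83970388, 123.49689387]), np.float64(1.2389940023422241))
```

View pics/sd.png

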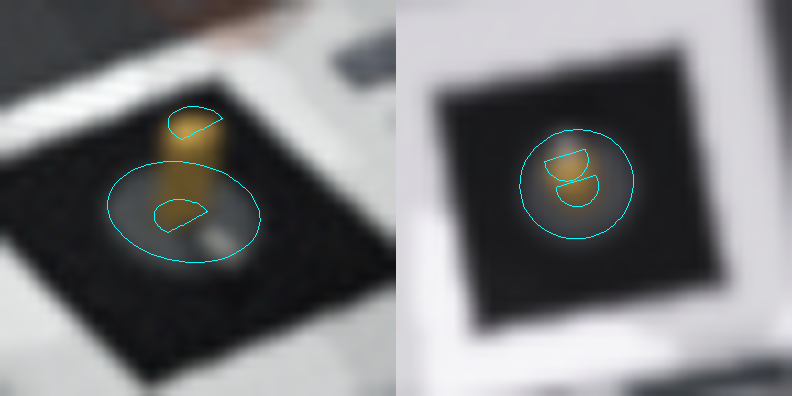

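```bash
python3 - <<'E'
from h import *
s,p,R=pose(); print(s['time_s'],p,R.as_matrix().round(4))
plan((598.3,124.9,126.5),105)
E
```

```text
5.15 [595.37455278 124.07397012 159.33719919] [[ 2.569e-01 -5.000e-04  9.664e-01]
 [-9.664e-01 -2.000e-04  2.569e-01]
 [ 0.000e+00 -1.000e+00 -5.000e-04]]
0 shift [-0.05 32.84  3.06] rot [-0.0000e+00  1.7989e+02  5.0000e-02]
180 shift [-0.05 32.84  3.06] rot [ 0.03 -0.11  0.  ]
```

```bash
cat > cmd.py <<'E'
from h import *
# yaw of start = q1-q6 style; tool x initial from measured matrix
R0=np.array([[0.2281,0,0.9736],[-0.9736,0,0.2281],[0,-1,0]]); u,_,v=np.linalg.svd(R0); R=Ro.from_matrix(u@v)
p=np.array([148.063,-632.923,205.455])
import json
for t in json.load(open('moves.json')):
    p=p+R.apply(t[:3]); R=R*Ro.from_rotvec(t[3:6],degrees=True)
E
echo '[[-394.5,60,405.7,0,32.2,0],[-0.5,137.5,0,0,0,0],[-312,-151.6,43,0,-34,0]]' > moves.json
python3 - <<'E'
from cmd import *
E
python3 -c "
import sys;sys.path.insert(0,'.')
exec(open('cmd.py').read()); x=R.as_matrix()[:,0]; print(p, np.degrees(np.arctan2(x[1],x[0])))"
```

```text
[595.54571804 125.15951907 159.555     ] -75.01427057624664
```

{"api": "jog_arm", "payload": {
  "rows": [
    [0.3, 10, 3, 0, 0, 0, 0.1],
    [0.3, 20, 3, 0, 0, 0, 0.1],
    [0.3, 28, 3, 0, 0, 0, 0.1],
    [0.3, 32.5, 3, 0, 0, 0, 0.1],
    [0.3, 32.5, 3, 0, 0, 0, 0.1],
    [0.3, 32.5, 3, 0, 0, 0, 0.1]
  ]
}}

```text
time_s: 5.9
position: [599.0, 125.5, 127.4]
tcp_rot: [0.561, -0.561, 0.43, -0.431]
ft_force: [-0.2, 0.3, -1.0]
opening: 25.9
```

```bash
python3 - <<'E'
from m3 import *
s,p,R=pose(); print(s['time_s'],p,s['ft_force'])
snap("scene","pics/scene4.png")
z0=126.8-8.4
n="scene";im=cv2.imread("pics/scene4.png")
u,v=np.round(proj(n,[598.4,124.9,z0+18])[0]).astype(int); print(u,v)
crop(im[:,:,::-1],u,v,36,"pics/d4.png",8)
E
```

```text
5.9 [599.01458219 125.54521289 127.39030393] [-0.20253347  0.28721862 -1.02992187]
357 217
```

View pics/d4.png

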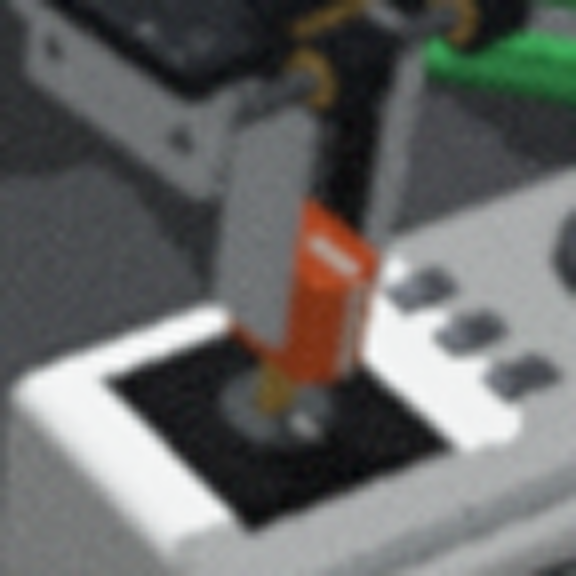

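```bash
python3 - <<'E'
import m3
from m3 import *
off=np.array([357-36,217-36])
# two-region ignore as one polygon
ign=np.array([(205,290),(235,80),(330,80),(330,195),(302,212),(288,340),(285,366),(295,386),(295,425),(250,425),(255,355),(262,350),(235,330)])/8-.5+off
for yaw in (13,15,17): print(mfit("pics/scene4.png",(598.5,125.2),np.radians(yaw),118.5,ign,dbg="pics/d5.png"))
b=cv2.imread("pics/d5.png")
E
```

```text
(array([598.55896888, 127.25870004]), np.float64(6.6988019943237305))
(array([598.6965566, 127.1627234]), np.float64(6.819585800170898))
(array([598.56220564, 127.22242721]), np.float64(7.061375617980957))
```

View pics/d5.png

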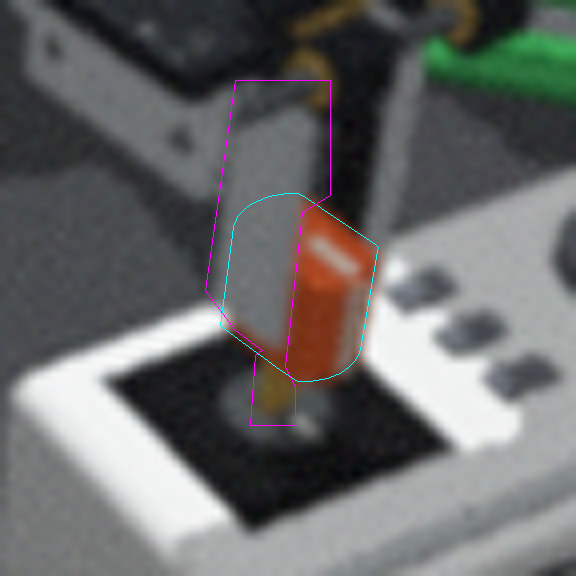

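{"api": "jog_arm", "payload": {
  "rows": [
    [0.3, 2, -0.3, 0, 0, 0, 0.1],
    [0.3, 4, -0.3, 0, 0, 0, 0.1],
    [0.3, 6, -0.3, 0, 0, 0, 0.1],
    [0.3, 7, -0.3, 0, 0, 0, 0.1],
    [0.3, 7, -0.3, 0, 0, 0, 0.1]
  ]
}}

```text
time_s: 6.58
position: [598.6, 124.9, 119.9]
tcp_rot: [-0.561, 0.561, -0.431, 0.431]
ft_force: [0.4, -1.8, -0.1]
opening: 26.2
```

```bash
cat > look.py <<'E'
from m3 import *
import sys
s,p,R=pose(); print(s['time_s'],p,"F",s['ft_force'],"M",s['moment'],s['opening'])
im=snap("scene",f"pics/scene{sys.argv[1]}.png"); print(monitor.sense()['ft_force'])
crop(im,357,222,36,f"pics/l{sys.argv[1]}.png",8)
E
python3 look.py 6
```

```text
6.575 [598.56249829 124.9097388  119.92370258] F [ 0.40534598 -1.76033177 -0.13192418] M [-0.31573317 -0.04169768 -0.05743864] 26.150218058556515
[ 0.15235047 -1.19059598 -0.97224189]
```

View pics/l6.png

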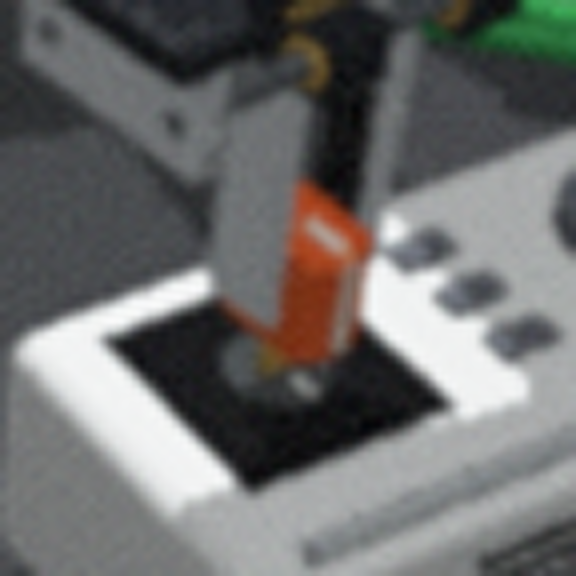

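Vertical force is about 0 N with the knob about 4.5 mm below the tip's rest height, so the knob is going over the shaft. There is about 1.5 N of side force toward -y, so I'll ease that way and go on.

{"api": "jog_arm", "payload": {
  "rows": [
    [0.4, 2, 0, 0, 0, 0, 0.1],
    [0.4, 4, 0, 0, 0, 0, 0.1],
    [0.4, 6, 0, 0, 0, 0, 0.1],
    [0.4, 7, 0, 0, 0, 0, 0.1],
    [0.4, 7, 0, 0, 0, 0, 0.1]
  ]
}}

```text
time_s: 7.25
position: [598.6, 124.7, 112.8]
tcp_rot: [-0.561, 0.561, -0.431, 0.431]
ft_force: [0.6, -0.9, -0.6]
opening: 26.0
```

```bash
python3 look.py 7
```

```text
7.25 [598.55032202 124.72746747 112.84323307] F [ 0.6469869  -0.89698915 -0.55787505] M [-0.23029255 -0.04966168  0.03363602] 25.95349795139905
[-0.06629682 -0.62717578 -0.82929272]
```

View pics/l7.png

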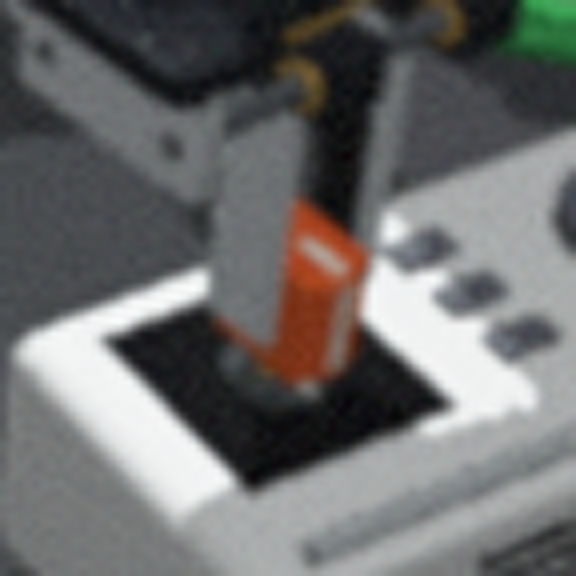

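Fully free down to 112.8. Now pressing against the spring.

{"api": "jog_arm", "payload": {
  "rows": [
    [0.3, 2, 0, 0, 0, 0, 0.1],
    [0.3, 4, 0, 0, 0, 0, 0.1],
    [0.3, 6, 0, 0, 0, 0, 0.1],
    [0.3, 8, 0, 0, 0, 0, 0.1],
    [0.3, 8.5, 0, 0, 0, 0, 0.1],
    [0.3, 8.5, 0, 0, 0, 0, 0.1]
  ],
  "force": 50
}}

```text
time_s: 8.05
position: [598.9, 124.6, 105.0]
tcp_rot: [0.561, -0.561, 0.431, -0.431]
ft_force: [-2.6, 0.4, 4.8]
opening: 25.5
```

```bash
python3 look.py 8
```

```text
8.05 [598.90939088 124.5823413  105.01711082] F [-2.57841461  0.41686738  4.83379169] M [0.01101448 0.48381025 0.02289984] 25.49134360746938
[-3.1128601   0.38416438  4.62218433]
```

View pics/l8.png

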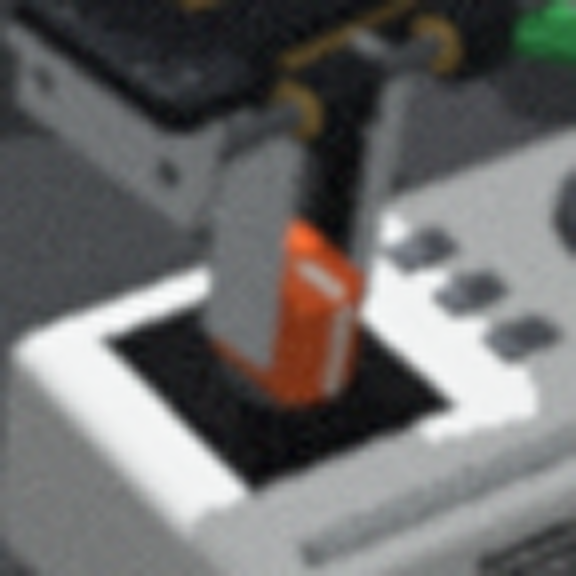

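{"api": "jog_arm", "payload": {
  "rows": [
    [0, 1, -0.5, 0, 0, 0, 0.1],
    [0, 2, -0.5, 0, 0, 0, 0.1],
    [0, 2.7, -0.5, 0, 0, 0, 0.1],
    [0, 2.7, -0.5, 0, 0, 0, 0.1],
    [0, 2.7, -0.5, 0, 0, 0, 0.1]
  ],
  "force": 50
}}

```text
time_s: 8.72
position: [598.9, 124.5, 103.3]
tcp_rot: [0.561, -0.56, 0.43, -0.431]
ft_force: [-3.2, 0.8, 8.1]
opening: 25.8
```

```bash
python3 look.py 9
```

```text
8.725 [598.94460644 124.54753212 103.27833589] F [-3.19271212  0.77922031  8.11322039] M [0.04260392 0.63935939 0.01311221] 25.80855221439999
[-2.77757279 -0.33346669  8.16663671]
```

{"api": "jog_arm", "payload": {
  "rows": [
    [0, 0.8, -0.5, 0, 0, 0, 0.1],
    [0, 0.8, -0.5, 0, 0, 0, 0.1],
    [0, 0.8, -0.5, 0, 0, 0, 0.1],
    [0, 0.8, -0.5, 0, 0, 0, 0.1]
  ],
  "force": 50
}}

```text
time_s: 9.28
position: [599.0, 124.5, 103.2]
tcp_rot: [0.562, -0.56, 0.43, -0.431]
ft_force: [-3.4, 0.1, 11.6]
opening: 25.7
```

```bash
python3 look.py 10; python3 - <<'E'
from m3 import *
off=np.array([357-36,222-36])
ign=np.array([(190,330),(225,80),(330,80),(330,225),(290,235),(272,368),(215,345)])/8-.5+off
print(mfit("pics/scene10.png",(598.5,125.2),np.radians(15),95,ign,dbg="pics/d10.png"))
E
```

```text
9.275 [598.95830618 124.54627392 103.20130376] F [-3.39955121  0.1146726  11.63473032] M [ 0.06988232  0.64987158 -0.02276571] 25.724937347151688
[-3.6093204   0.53659104 11.68880544]
(array([600.57695582, 126.12939375]), np.float64(4.894792079925537))
```

View pics/d10.png

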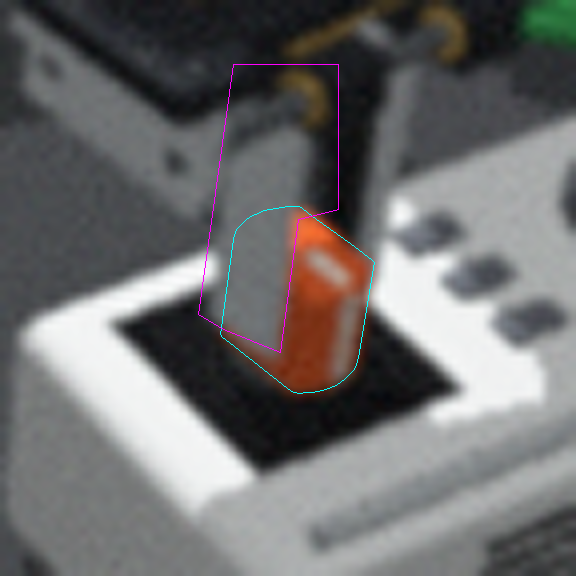

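```bash
python3 - <<'E'
from h import *
s,p,R=pose(); print(p,s['ft_force'],R.as_matrix()[2].round(4)); print(ticket.sign_off())
E
```

```text
[598.95783432 124.5536233  103.21051518] [-3.6093204   0.53659104 11.68880544] [ 1.0e-04 -1.0e+00  2.7e-03]
the job is handed in; nothing more can be done
None
```

I picked up the orange knob by its flats, turned it about 34° to match the shaft's flat, and slid it fully home. I then pressed it down to the stop and handed the job in at about 9.3 s, with the gripper still holding it down.

**Last checks:**
- **Insertion:** there was no vertical force down to 112.8 mm, which fits the knob going over the shaft freely.
- **Press:** the force then rose with the spring. At a tool height of 103.2 mm (103.4 expected at full press) it went from 8 to 11.7 N with no further movement, so the shaft is at its stop.
- **Grip and tilt:** the fingers are 25.7 mm apart on the 26 mm flats, gripping at 50 N, and the tool is tilted less than 0.2°.

**What did not fully agree:**
- **Side force:** about 3.5 N toward -x stayed on the tool, and easing the arm 1 mm that way did not reduce it.
- **Camera check:** the last picture put the knob about 2.4 mm further along x than the shaft. I trusted the force and height readings over it, since one finger hides part of the knob. The two cameras also differed by about 3 mm in y all along.

The arm only came near the orange knob and the shaft, and nothing else was seen to move in the pictures I viewed. I did not measure the other objects at the end.

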